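# Load a fresh roll into the label printer

## Robot

A 6-joint arm with a two-finger parallel gripper is mounted at the origin on the work surface. World frame = base frame: x ahead of the robot, y to its left, z up, the work surface at z = 0. Lengths are in mm, angles in rad, forces in N, time in s.
With the tool pointing down it reaches from about 400 to 925 mm from the base axis. Payload 12.5 kg.
Tool frame: the origin (TCP) lies midway between the tips of the shut fingers; the grasp point (between the pads) lies 19 mm behind it (env.grip_depth is the distance from the TCP to the grasp point, in mm); z points along the fingers, y is the line along which they close (so a half turn about z gives the same grasp; the last joint's range is limited). The gripper opens to 95 mm and grips with 3 to 60 N. Pads are 20 mm wide; open, the fingers measure 119 mm over their backs; the gripper's body (75 mm by 180 mm) begins 59 mm behind the grasp point.
Start: joints at [-1.389, 0.491, 1.559, -0, 1.092, -0.106], TCP at [177.425, -599.309, 181.761] pointing down, gripper open.
Joint ranges: [-3.1, 3.1], [-0.84, 2.19], [0.05, 2.79], [-1.13, 4.28], [0.06, 2.93], [-2.69, 2.69]. Speed limits (rad/s): [2.22, 2.22, 2.79, 3.14, 3.14, 3.14].

## Interface

Orientations are given as [roll, pitch, yaw] about the fixed x, y, z axes, in that order (R = Rz(yaw) Ry(pitch) Rx(roll)).
In Python, from cell import monitor, viewer, order, env gives the robot as it stands.
- The arm moves only by the tool move_arm, never from a script. Its argument "moves" is one flat list of numbers, 4 for each row, row after row: the shift along the tool's x, y, z normalised to -1 to 1, where 1 is 0.15 m, then the turn about the tool's z normalised to -1 to 1, where 1 is pi/2 rad. A call has 1 to 10 rows; each row shifts and turns the commanded pose from where the row before left it, along the tool's axes as they then stand; what a row does not reach is not made up. A row lasts 1/8 s, in which the tool goes at most 62.5 mm and 10.7 degrees, less where a joint would pass 70% of its speed; a pose out of reach is approached as far as the arm can. A call with a number of a shift or a turn outside -1 to 1 is refused whole. A call with a gripper value outside its range is refused whole. "claw" is the finger opening in mm, from 0 to 95.1, set as the call begins (left out, the last holds). The fingers move at their own pace and stop on an object; the grip force is fixed at half the most. Time passes only in rows, so rows that do not move let the fingers close. It gives the time, the measured TCP pose, the force, the opening and the grip force at its end, in the units of the state.
- monitor.state(): the state, without advancing time (a new reading comes with each control period).
- viewer.read_camera(name): name is "side" or "top"; returns the picture (384x512x3 uint8, red, green, blue); there is no depth.
- viewer.camera_info(name): a dict with "K" (3x3 intrinsics, pixels), "camera_from_world" (4x4, takes a point from world to camera coordinates). Camera axes: x right, y down, z forward; pixel columns grow to the right and rows downward; lengths in mm; the calibration is good to about 2 mm. A picture is of the moment at which its call begins. camera_info takes no time and is no camera call.
- order.job_done(): hands the job in; it is judged then, once.
The state is a dict: "t": time; "joints": joint angles; "qvel": joint speeds; "tau": joint torques, N m; "eef_pos": TCP position; "tcp_rot": TCP orientation; "ft_force": force on the tool from outside, world axes, zero at the start; "moment": the same for the moment, N m; "opening": opening from 0.0 (shut) to 1.0 (fully open); "grip_force": force on a finger pad.
Only numpy, scipy, OpenCV 4.12 (cv2) and the standard library are available. Lean on these libraries where they do the work, as an engineer would, in place of code of your own. Each camera call takes 0.05 s, during which the arm holds its last target. There are 200 camera calls.

## Task

The label printer has run out. Slide its thumb latch aside so that the cover springs up, work the label roll loose where it is wedged aslant in the stock tray, and set it down (do not drop it) upright in the printer's bay, between the two guides and down on both rollers. Leave the cover open for me to thread the labels, let go of everything, and leave the other things on the bench where they are.

Things in the scene. Friction and masses are not known exactly. Their poses are not given: they have to be found in the camera images.
- printer: Desktop label printer, fixed on the bench. Light lower case 255 mm long (own x: -140 mm front, +115 back), 160 mm wide (y), dark domed cover hinged at the back. The front part (x -140 to -50) is a ledge 60 mm above the bench with the latch. Behind it, under the cover, the roll bay: 6 mm walls, rim 78 mm above the bench, inside x -44 to +109, y -74 to +74. Origin on the bench; z up.
- printer_lid (a joint): Cover's hinge, rad: 0 shut, 1.75 fully open (up and back). Shut, the cover spans the printer's x -50 to +109, its top 140 mm above the bench, its front sloping back above the rim. A spring lifts it and only the latch holds it: once freed it swings fully open by itself in about 1 s, stays there and then stands up to 235 mm above the bench, behind the bay.
- lid_hinge (a point): Middle of the cover's hinge line, which runs along the printer's y at the back rim, 78 mm above the bench.
- printer_latch (a joint): Thumb latch, m: 0 at home (cover held), grows as it slides along the printer's +y (leftwards for someone who faces the printer's front), stop at 0.012. From about 0.008 the cover is free. A spring (2 N at home, 4 N at the stop) returns it when let go. The rising cover presses lightly on anything still above it and goes on opening when that is taken away.
- latch_tab (a point): Centre of the top of the latch's thumb tab, a black ribbed block on the printer's front ledge: 18 mm deep (printer's x), 26 mm wide (y), its top 18 mm above the ledge (78 mm above the bench). The ledge is free for 60 mm on the tab's -y side, from which it is pushed; the cover's lower front edge lies 60 mm behind the tab's centre. Moves with the latch; axes as the printer's.
- roll_seat (a point): Where the seated label roll's centre lies: 74 mm above the bench, axle along y (axes as the printer's). Two steel rollers along y, 16 mm thick, 32 mm before and behind this point, 54 mm lower, carry the roll; two guide plates 56 mm apart (y), 69 mm high over the bench, tops flared, from 30 mm before to 30 mm behind the point, flank it. The seated roll rises 129 mm above the bench, 51 over the rim.
- label_roll: Roll of paper labels, 110 mm in diameter, 46 mm wide, 350 g, core closed by a ribbed 38 mm plastic hub: both faces flat and full. Origin: its centre; y: its axle. Starts wedged in one of the stock tray's two end compartments, on its lower edge, leaning about 31 degrees from upright, top towards the tray's +y with a face on the compartment wall, lower edge against the other wall; upper half above the walls.
- stock_tray: Grey plastic stock tray, fixed: 154 mm (own x) by 240 mm (y), 60 mm high, 5 mm walls and floor; two cross walls make three compartments of 73 mm (y) by 144 mm (x), with low pressure gauges (under 22 mm) in the middle one. Origin: centre of its underside.
- packing_tape: Roll of brown packing tape, of the label roll's outer size but with a wide open core (76 mm hole), leaning the same way in the tray's other end compartment. Stays there. Origin: its centre, y its axle.
- masking_tape: Roll of masking tape lying flat on the bench, 100 mm across, 38 mm high, open core. Stays put. Origin: centre of its underside.
- marker: Marker pen lying on the bench between the printer and the tray, 135 mm long, 19 mm thick. Stays put. Origin: on the bench under its middle, x along the pen.
- gas_cartridge: Steel gas cartridge standing at the back of the bench, 40 mm across, 150 mm high. Stays put. Origin: centre of its foot.
- leak_spray: White bottle of leak finder standing at the back of the bench, 60 mm across, 190 mm high. Stays put. Origin: centre of its foot.
- grease_jar: White jar with a black lid standing at the back of the bench, 72 mm across, 80 mm high. Stays put. Origin: centre of its foot.
Things that resemble listed ones, but are neither listed nor needed, are in the scene too. Leave any pink or turquoise look-alike of the label_roll alone.

How it is judged:
By the outcome, as a careful person would: the job done as asked, in the order asked, and still so for the second after the job is handed in, with the robot touching nothing.
It also fails if it takes over 51 s, if anything falls off the work surface, if the arm or the gripper's body presses on something with over 40 N, if the wrist force passes 120 N, or if a joint passes its speed limit or range.

## Working session

There is one attempt and no reset: what is moved stays moved. The work goes in short steps, Python scripts to look and compute and a tool call to move; the robot and the scene stay as the last step left them, time stands still between calls to the robot, and variables do not carry over. Pictures are saved under pics/ and viewed, at most 10 in all, crops included, and the job is handed in when it is done.

Besides the shell and the picture viewer there is one more tool, called after ">>>" by a JSON object that holds its "fn" and its "kwargs", one argument or row to a line. move_arm: Moves the arm, as the interface text tells. Scaled input: -1 to 1 covers 0.15 m each way for a shift and pi/2 rad each way for a turn. Its arguments: {"type":"object","properties":{"moves":{"type":"array"},"claw":{"type":"number"}},"required":["moves"]}

```bash
mkdir -p pics
cat > h.py <<'E'
import numpy as np, cv2
from cell import monitor, viewer, order, env
def snap(n,f,crop=None,s=1):
    im=viewer.read_camera(n)[:,:,::-1].copy(); cv2.imwrite(f'pics/raw_{f}',im)
    if crop: im=im[crop[1]:crop[3],crop[0]:crop[2]]
    cv2.imwrite('pics/'+f,cv2.resize(im,None,fx=s,fy=s,interpolation=cv2.INTER_CUBIC))
def crop(raw,f,c,s):
    im=cv2.imread('pics/raw_'+raw)[c[1]:c[3],c[0]:c[2]]
    cv2.imwrite('pics/'+f,cv2.resize(im,None,fx=s,fy=s,interpolation=cv2.INTER_CUBIC))
def ray(n,u,v):
    i=viewer.camera_info(n);T=np.array(i['camera_from_world']);K=np.array(i['K'])
    R=T[:3,:3];c=-R.T@T[:3,3];d=R.T@np.linalg.solve(K,[u,v,1.]);return c,d
def atz(n,u,v,z):
    c,d=ray(n,u,v);return c+d*(z-c[2])/d[2]
def proj(n,p):
    i=viewer.camera_info(n);T=np.array(i['camera_from_world']);K=np.array(i['K'])
    q=K@(T[:3,:3]@np.asarray(p,float)+T[:3,3]);return q[:2]/q[2]
def tri(a,b):
    (c1,d1),(c2,d2)=ray('top',*a),ray('side',*b)
    s=np.linalg.lstsq(np.c_[d1,-d2],c2-c1,rcond=None)[0]
    p,q=c1+s[0]*d1,c2+s[1]*d2;return (p+q)/2,np.linalg.norm(p-q)
E
python3 - <<'E'
from h import *
a=viewer.read_camera('top')[:,:,::-1];b=viewer.read_camera('side')[:,:,::-1]
cv2.imwrite('pics/raw_top0.png',a);cv2.imwrite('pics/raw_side0.png',b)
cv2.imwrite('pics/top0.png',cv2.resize(a,(800,600),interpolation=cv2.INTER_CUBIC))
cv2.imwrite('pics/side0.png',cv2.resize(b,(800,600),interpolation=cv2.INTER_CUBIC))
for n in('top','side'): print(n,ray(n,256,192),viewer.camera_info(n)['K'])
print(monitor.state(),env.grip_depth)
E
```

```text
top (array([ 469.97903466,  -49.37587238, 1724.68957717]), array([ 7.25182510e-02,  3.47249291e-04, -9.97489563e-01])) [[483.25632067   0.         257.76432834]
 [  0.         483.25632067 184.65329169]
 [  0.           0.           1.        ]]
side (array([562.15381122, 800.81637682, 961.43235099]), array([ 0.02764032, -0.69710643, -0.71660137])) [[462.70031445   0.         256.09418108]
 [  0.         462.70031445 184.84918855]
 [  0.           0.           1.        ]]
{'t': 0.1, 'joints': array([-1.38859799e+00,  4.91514936e-01,  1.55942705e+00, -2.76509967e-05,
        1.09170323e+00, -1.05576612e-01]), 'qvel': array([-0.00015202, -0.00074039, -0.00122568, -0.00103567, -0.00013404,
       -0.00051677]), 'tau': array([ 1.92549385e-03, -6.13623977e+01, -2.58603537e+01,  6.93952991e-02,
        4.70707600e-02, -6.21752633e-05]), 'eef_pos': array([ 177.36655124, -599.02333742,  181.19720613]), 'tcp_rot': array([-3.14054337e+00, -8.65319237e-05,  2.87787666e-01]), 'ft_force': array([ 0.09962077, -0.85674231,  0.76335706]), 'moment': array([-0.03949222,  0.03483316, -0.00410316]), 'grip_force': 0.0, 'opening': 1.0020383596408866} 18.8
```

View pics/top0.png

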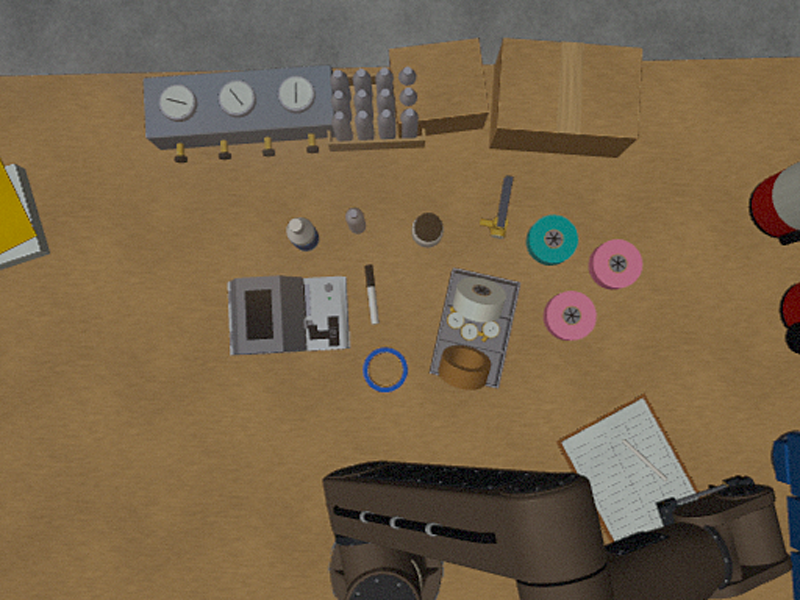

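View pics/side0.png

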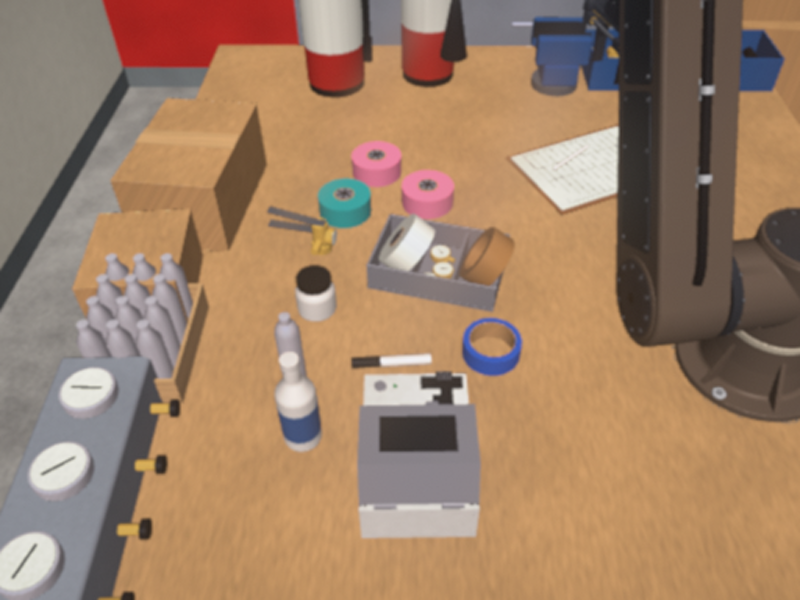

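The top view shows the printer at (288,315), its front facing right, with the latch near (322,328), and the tray at (475,328). Candidates for the label roll are:
- white roll with hub, in the tray at (480,293)
- brown open-core roll in the tray at (465,367), which is the packing tape
- turquoise at (553,240)
- pink at (616,263) and (571,315)
- blue ring at (386,369), which is the masking tape

By the description I choose the white one. Next is a close crop of it and the latch.

Run:
```python
from h import *
a=cv2.imread('pics/raw_top0.png');b=cv2.imread('pics/raw_side0.png')
def c(i,x0,y0,x1,y1): return cv2.resize(i[y0:y1,x0:x1],(400,300),interpolation=cv2.INTER_CUBIC)
# top tray (270..350,168..228)x5 ; side tray (230..340,132..~) ; top printer front ; side printer front
o=np.vstack([np.hstack([c(a,265,168,345,228+0),c(b,230,130,340,212)]),np.hstack([c(a,185,170,233,206),c(b,225,230,315,298)])])
cv2.imwrite('pics/c1.png',o)
```

```text
(no output)
```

View pics/c1.png

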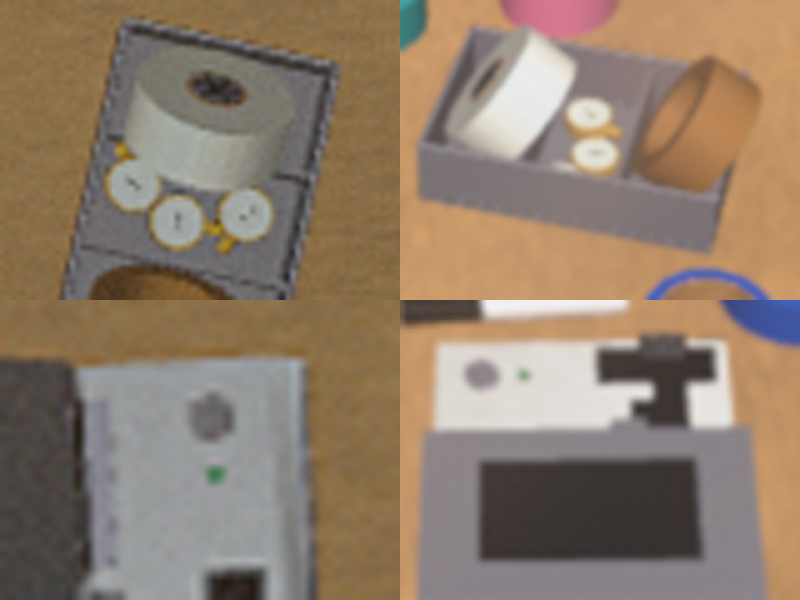

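The crop confirms the white roll with a dark hub, its upper face showing and its top leaning toward the robot. I still need the printer and latch larger.

Run:
```python
from h import *
a=cv2.imread('pics/raw_top0.png');b=cv2.imread('pics/raw_side0.png')
def c(i,x0,y0,w,h,W,H): return cv2.resize(i[y0:y0+h,x0:x0+w],(W,H),interpolation=cv2.INTER_CUBIC)
o=np.vstack([c(a,140,170,100,60,800,480)[:, :],])
o2=np.hstack([c(a,185,195,50,32,400,256)[:110*1],]) if 0 else None
s=c(b,225,235,80,30,800,300)
o=np.vstack([cv2.resize(a[170:230,140:240],(500,300),interpolation=cv2.INTER_CUBIC),cv2.resize(b[235:295,225:325],(500,300),interpolation=cv2.INTER_CUBIC)])
cv2.imwrite('pics/c2.png',o)
P=lambda u,v,z:np.round(atz('top',u,v,z),1)
print('tray',[P(*q,60) for q in[(290,172),(332.6,181),(318,247.7),(276.5,238.7)]])
hub_t=(265+218/5,168+88/5);hub_s=(230+487/3.636,130+78/3.636)
print('hub',tri(hub_t,hub_s), 'masking',P(247,236.5,38))
```

```text
tray [array([ 657.5, -168.4,   60. ]), array([ 622.4, -314.8,   60. ]), array([ 394.7, -255.9,   60. ]), array([ 428.9, -114.9,   60. ])]
hub (array([ 457.25454625, -162.72662071,  196.31393631]), np.float64(297.64233619875836)) masking [438.6 -13.6  38. ]
```

View pics/c2.png

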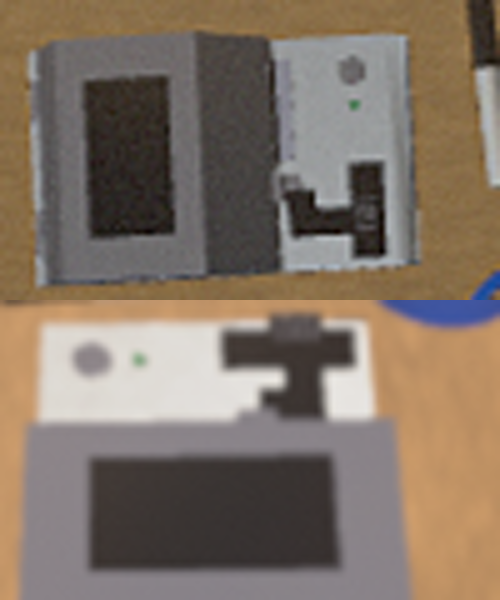

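Run:
```python
from h import *
P=lambda u,v,z:np.round(atz('top',140+u/5,170+v/5,z),1)
print('hub',tri((265+218/5,168+88/5),(230+87/3.636,130+78/3.66)))
print('tab',tri((140+370/5,170+212/5),(225+295/5,235+20/5)),P(370,212,78))
print('cover front',P(272,38,78),P(280,272,78),'ledge front',P(405,38,60),P(415,265,60),'back',P(28,50,0),P(42,285,0))
print('side: coverfront',[np.round(atz('side',225+u/5,235+(v-300)/5,z),1) for u,v,z in [(22,423,78),(398,418,78),(42,324,60),(370,322,60)]])
# pixels of tab under hypotheses
for q in [(78),(60)]: print(proj('side',[*P(370,212,78)[:2],q]))
```

```text
hub (array([ 607.38062987, -229.75396614,   73.12213404]), np.float64(0.09492942020896761))
tab (array([523.81908821,  96.13880581,  74.74271168]), np.float64(0.1438893061202244)) [523.8  95.8  78. ]
cover front [644.5 160.8  78. ] [484.7 157.7  78. ] ledge front [644.1  71.1  60. ] [487.2  67.2  60. ] back [648.6 345.7   0. ] [480.5 336.7   0. ]
side: coverfront [array([651.8, 162.3,  78. ]), array([476.7, 155.7,  78. ]), array([647.9,  89.5,  60. ]), array([486.2,  84.9,  60. ])]
[284.01985079 238.0458358 ]
[283.78188472 242.65258219]
```

The tab triangulates to (524, 96), z≈75 against an expected 78. The printer origin is about (562, 209), yaw 91.6°, consistent with the cover and ledge edges. The roll hub is at (607, -230, 73) and lies inside the tray. Now a row planner, then the move to the latch.

```bash
cat > plan.py <<'E'
import sys
from h import *
# usage: plan.py "x,y,z,yaw_deg,n" ...
s=monitor.state(); p=np.array(s['eef_pos']); yaw=s['tcp_rot'][2]
print('t',round(s['t'],2),'at',np.round(p,1),np.round(np.degrees(s['tcp_rot']),1),'F',np.round(s['ft_force'],1),'open',round(s['opening']*95.1,1))
for w in sys.argv[1:]:
    x,y,z,yd,n=map(float,w.split(',')); n=int(n); g=np.array([x,y,z]); yt=np.radians(yd)
    out=[]
    for k in range(n):
        d=(g-p)/(n-k); dy=(yt-yaw)/(n-k)
        c,sn=np.cos(yaw),np.sin(yaw)
        X,Y,Z=np.array([c,sn,0]),np.array([sn,-c,0]),np.array([0,0,-1])
        r=np.round([d@X/150,d@Y/150,d@Z/150,-dy/(np.pi/2)],3)
        p=p+150*(r[0]*X+r[1]*Y+r[2]*Z); yaw-=r[3]*np.pi/2
        out+=[*r]
    print(w,'max',max(abs(np.array(out).reshape(-1,4)[:,:3]).max(0).round(2)),'\n',[float(v)+0 for v in out])
E
python3 plan.py 376,-251,190,60,7 578,96,150,91.6,8 578,96,67,91.6,2
```

```text
t 0.1 at [ 177.4 -599.   181.2] [-179.9   -0.    16.5] F [ 0.1 -0.9  0.8] open 95.3
376,-251,190,60,7 max 0.38 
 [0.275, -0.264, -0.008, -0.069, 0.303, -0.233, -0.008, -0.069, 0.326, -0.199, -0.009, -0.069, 0.345, -0.162, -0.008, -0.069, 0.361, -0.124, -0.009, -0.069, 0.372, -0.084, -0.008, -0.069, 0.379, -0.043, -0.009, -0.069]
578,96,150,91.6,8 max 0.34 
 [0.335, 0.001, 0.033, -0.044, 0.334, 0.024, 0.033, -0.044, 0.331, 0.047, 0.033, -0.044, 0.327, 0.07, 0.034, -0.044, 0.322, 0.092, 0.033, -0.044, 0.314, 0.114, 0.034, -0.044, 0.306, 0.136, 0.033, -0.044, 0.296, 0.156, 0.034, -0.044]
578,96,67,91.6,2 max 0.28 
 [0.0, 0.0, 0.277, 0.0, 0.0, 0.0, 0.276, 0.0]
```

>>> {"fn": "move_arm", "kwargs": {
  "moves": [0.275,-0.264,-0.01,-0.069,0.303,-0.233,-0.01,-0.069,0.326,-0.199,-0.01,-0.069,0.345,-0.162,-0.01,-0.069,0.361,-0.124,-0.01,-0.069,0.372,-0.084,-0.01,-0.069,0.379,-0.043,-0.01,-0.069],
  "claw": 0
}}

```text
t: 0.98
eef_pos: [376.6, -249.7, 192.3]
tcp_rot: [3.141, 0.0, 1.05]
ft_force: [0.6, -1.0, 0.1]
opening: 0.319
grip_force: 0.0
```

>>> {"fn": "move_arm", "kwargs": {
  "moves": [0.335,0,0.03,-0.044,0.334,0.024,0.03,-0.044,0.331,0.047,0.03,-0.044,0.327,0.07,0.03,-0.044,0.322,0.092,0.03,-0.044,0.314,0.114,0.03,-0.044,0.306,0.136,0.03,-0.044,0.296,0.156,0.03,-0.044]
}}

```text
t: 1.98
eef_pos: [578.4, 97.4, 155.8]
tcp_rot: [-3.141, 0.0, 1.602]
ft_force: [0.2, -1.5, 0.8]
opening: 0.006
grip_force: 0.0
```

```bash
python3 plan.py 578,96,150,91.6,1 578,96,67,91.6,2 554,95.5,67,91.6,4
```

```text
t 1.98 at [578.4  97.4 155.8] [-180.     0.    91.8] F [ 0.2 -1.5  0.8] open 0.6
578,96,150,91.6,1 max 0.04 
 [-0.009, -0.003, 0.039, 0.002]
578,96,67,91.6,2 max 0.28 
 [0.0, 0.0, 0.276, 0.0, 0.0, 0.0, 0.277, 0.0]
554,95.5,67,91.6,4 max 0.04 
 [0.0, -0.04, 0.0, 0.0, 0.0, -0.04, 0.0, 0.0, 0.001, -0.04, 0.0, 0.0, 0.0, -0.04, 0.0, 0.0]
```

>>> {"fn": "move_arm", "kwargs": {
  "moves": [0,0,0.2,0,0,0,0.2,0,0,0,0.15,0,0,0,0.04,0]
}}

```text
t: 2.48
eef_pos: [577.1, 95.8, 66.3]
tcp_rot: [-3.139, 0.0, 1.6]
ft_force: [0.7, 0.8, 0.1]
opening: 0.001
grip_force: 0.0
```

Run:
```python
from h import *
t=viewer.read_camera('top')[:,:,::-1];s=viewer.read_camera('side')[:,:,::-1]
cv2.imwrite('pics/c3.png',np.hstack([cv2.resize(t[170:230,175:255],(400,300),interpolation=2),cv2.resize(s[205:280,215:315],(400,300),interpolation=2)]))
print(monitor.state()['eef_pos'],monitor.state()['ft_force'])
```

```text
[577.75440743  95.73570149  67.4320039 ] [-0.44539228  0.91879485  0.57867269]
```

View pics/c3.png

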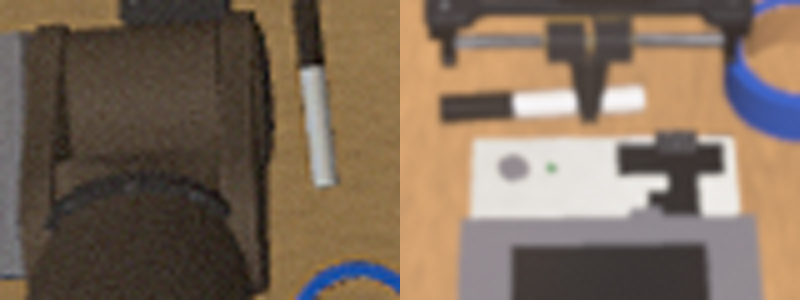

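The side crop shows the fingertip at (590,120), i.e. about (262.5, 235) in the full image, and the tab at (676,140). Next I compare the fingertip with its projection.

Run:
```python
from h import *
for q in [(577.7,95.7,67.4),(524,96,78),(524,99,78),(524,99,60),(577,69,60),(577,159,78),(577,96,60)]: 
  a=proj('side',q);print(q,a.round(1),'crop',((a-[215,205])*4+[400,0]).round(0))
```

```text
(577.7, 95.7, 67.4) [261.8 240.4] crop [587. 141.]
(524, 96, 78) [283.9 238.1] crop [676. 132.]
(524, 99, 78) [284.  239.1] crop [676. 136.]
(524, 99, 60) [283.7 243.7] crop [675. 155.]
(577, 69, 60) [262.3 233.8] crop [589. 115.]
(577, 159, 78) [261.5 259. ] crop [586. 216.]
(577, 96, 60) [262.1 242.4] crop [588. 149.]
```

Run:
```python
from h import *
print('body',atz('top',213,172,160),atz('top',213,172,220))
# marker ends: top0 (368,265)-(375,322) ; side0 (352,362)-(431,359), /1.5625
for a,b in [((369,265),(353,362)),((375,322),(431,359))]:
    a=np.array(a)/1.5625;b=np.array(b)/1.5625
    print(atz('top',*a,10).round(),atz('side',*b,10).round(),tri(a,b))
# masking tape centre top rim
print(atz('top',386/1.5625,369/1.5625,38).round(),atz('side',492/1.5625,338/1.5625,38).round())
# hub / grease jar lid
print(atz('top',428/1.5625,225/1.5625,80).round(),atz('side',314/1.5625,279/1.5625,80).round())
```

```text
body [652.61434445  89.52929287 160.        ] [645.6109626  84.2027987 220.       ]
[677.  20.  10.] [674.  23.  10.] (array([675.86914446,  20.16405429,   6.30578025]), np.float64(2.3970712266368577))
[546.   9.  10.] [542.  14.  10.] (array([544.14571966,   9.57302446,   4.88429293]), np.float64(4.229411869096376))
[440. -14.  38.] [440. -11.  38.]
[ 754. -115.   80.] [ 749. -105.   80.]
```

Run:
```python
from h import *
s=viewer.read_camera('side').astype(int)
for v in range(222,248): print(v,[tuple(s[v,u]) for u in (256,259,262,265)])
```

```text
222 [(np.int64(182), np.int64(140), np.int64(100)), (np.int64(71), np.int64(62), np.int64(56)), (np.int64(85), np.int64(73), np.int64(64)), (np.int64(78), np.int64(66), np.int64(58))]
223 [(np.int64(193), np.int64(148), np.int64(104)), (np.int64(71), np.int64(61), np.int64(56)), (np.int64(86), np.int64(74), np.int64(65)), (np.int64(80), np.int64(68), np.int64(58))]
224 [(np.int64(197), np.int64(152), np.int64(107)), (np.int64(73), np.int64(62), np.int64(56)), (np.int64(86), np.int64(73), np.int64(65)), (np.int64(85), np.int64(70), np.int64(59))]
225 [(np.int64(197), np.int64(151), np.int64(106)), (np.int64(77), np.int64(66), np.int64(58)), (np.int64(88), np.int64(75), np.int64(67)), (np.int64(90), np.int64(74), np.int64(62))]
226 [(np.int64(198), np.int64(158), np.int64(121)), (np.int64(79), np.int64(67), np.int64(60)), (np.int64(86), np.int64(74), np.int64(66)), (np.int64(95), np.int64(82), np.int64(74))]
227 [(np.int64(212), np.int64(188), np.int64(171)), (np.int64(90), np.int64(79), np.int64(74)), (np.int64(88), np.int64(78), np.int64(72)), (np.int64(118), np.int64(109), np.int64(
[... 3144 characters left out ...]
int64(227), np.int64(223)), (np.int64(231), np.int64(228), np.int64(224)), (np.int64(231), np.int64(227), np.int64(223))]
245 [(np.int64(230), np.int64(227), np.int64(223)), (np.int64(230), np.int64(227), np.int64(223)), (np.int64(231), np.int64(228), np.int64(224)), (np.int64(231), np.int64(228), np.int64(225))]
246 [(np.int64(231), np.int64(227), np.int64(223)), (np.int64(230), np.int64(227), np.int64(223)), (np.int64(231), np.int64(227), np.int64(223)), (np.int64(232), np.int64(229), np.int64(225))]
247 [(np.int64(230), np.int64(227), np.int64(223)), (np.int64(230), np.int64(226), np.int64(222)), (np.int64(230), np.int64(227), np.int64(223)), (np.int64(232), np.int64(229), np.int64(225))]
```

The rendered tip sits about 5 px above where the TCP projects. I'll resolve that by touch: creep toward the tab and watch the force.

>>> {"fn": "move_arm", "kwargs": {
  "moves": [0.02,-0.06,0,0,0,-0.06,0,0,0,-0.03,0,0,0,0,0,0]
}}

```text
t: 3.12
eef_pos: [555.1, 98.1, 68.0]
tcp_rot: [3.141, 0.0, 1.599]
ft_force: [-0.6, -0.3, 0.5]
opening: -0.002
grip_force: 0.0
```

>>> {"fn": "move_arm", "kwargs": {
  "moves": [0,-0.02,0,0,0,-0.02,0,0,0,-0.02,0,0,0,0,0,0]
}}

```text
t: 3.62
eef_pos: [546.1, 97.9, 67.7]
tcp_rot: [-3.141, 0.0, 1.599]
ft_force: [-0.1, -0.9, 0.3]
opening: 0.007
grip_force: 0.0
```

>>> {"fn": "move_arm", "kwargs": {
  "moves": [0,-0.02,0,0,0,-0.02,0,0,0,0,0,0]
}}

```text
t: 4.0
eef_pos: [540.1, 97.7, 67.8]
tcp_rot: [-3.142, 0.0, 1.599]
ft_force: [0.1, 0.4, -0.2]
opening: 0.004
grip_force: 0.0
```

>>> {"fn": "move_arm", "kwargs": {
  "moves": [0,-0.015,0,0,0,-0.015,0,0,0,0,0,0]
}}

```text
t: 4.38
eef_pos: [535.7, 97.6, 67.7]
tcp_rot: [-3.142, 0.0, 1.599]
ft_force: [-0.9, -0.4, 0.4]
opening: 0.005
grip_force: 0.0
```

Run:
```python
from h import *
snap('side','c4.png',(225,195,325,270),6)
print(monitor.state()['eef_pos'],proj('side',monitor.state()['eef_pos']))
```

```text
[535.78314681  97.57993179  67.73599313] [278.97137565 241.18194352]
```

View pics/c4.png

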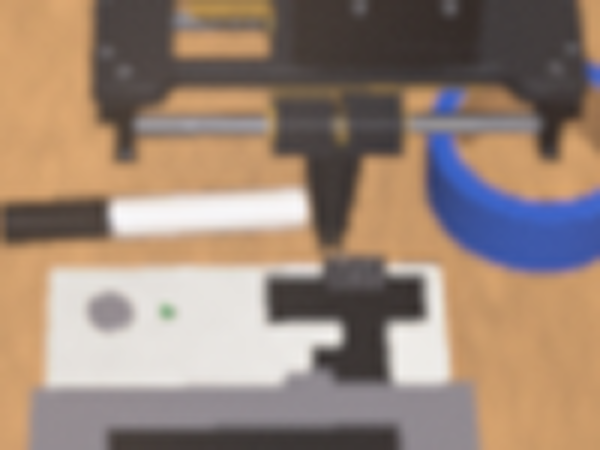

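The crop shows the tip at (330,245), clearly short of and above the tab at (355,272), so the real fingertip stands about 19 mm higher than the reported TCP. I'll back off and lower in small steps, watching the force.

>>> {"fn": "move_arm", "kwargs": {
  "moves": [0.02,0.07,0,0,0,0.07,0,0,0,0,0.02,0,0,0,0.015,0,0,0,0,0]
}}

```text
t: 5.05
eef_pos: [556.3, 101.1, 62.1]
tcp_rot: [-3.141, 0.0, 1.599]
ft_force: [-0.2, 0.4, 1.1]
opening: 0.003
grip_force: 0.0
```

>>> {"fn": "move_arm", "kwargs": {
  "moves": [0,0,0.01,0,0,0,0.01,0]
}}

```text
t: 5.3
eef_pos: [556.7, 101.2, 59.5]
tcp_rot: [3.141, 0.0, 1.599]
ft_force: [-0.2, 0.1, 1.4]
opening: 0.004
grip_force: 0.0
```

>>> {"fn": "move_arm", "kwargs": {
  "moves": [0,0,0.01,0,0,0,0.01,0]
}}

```text
t: 5.55
eef_pos: [556.7, 101.2, 56.4]
tcp_rot: [3.142, 0.0, 1.599]
ft_force: [-0.1, 0.4, -0.2]
opening: 0.004
grip_force: 0.0
```

>>> {"fn": "move_arm", "kwargs": {
  "moves": [0,0,0.02,0,0,0,0.02,0,0,0,0,0]
}}

```text
t: 5.92
eef_pos: [556.6, 101.1, 50.2]
tcp_rot: [-3.141, 0.0, 1.599]
ft_force: [-0.2, 0.5, 0.1]
opening: 0.002
grip_force: 0.0
```

>>> {"fn": "move_arm", "kwargs": {
  "moves": [0,-0.04,0,0,0,-0.03,0,0,0,-0.02,0,0,0,0,0,0]
}}

```text
t: 6.42
eef_pos: [543.1, 100.8, 50.6]
tcp_rot: [3.141, 0.0, 1.6]
ft_force: [-0.3, -0.1, -0.9]
opening: 0.003
grip_force: 0.0
```

Run:
```python
from h import *
s=viewer.read_camera('side').astype(int).sum(2)
for v in range(232,250): print(v,s[v,270:296])
p=monitor.state()['eef_pos'];print(p,proj('side',p),proj('side',p+[0,0,19]))
```

```text
232 [637 615 507 303 181 172 179 178 169 176 247 368 452 471 468 468 464 457
 457 459 464 466 459 460 461 463]
233 [538 521 436 285 184 170 179 177 166 188 284 398 458 468 468 463 461 453
 453 461 465 462 458 460 462 464]
234 [482 471 408 287 188 173 181 172 167 205 323 428 462 465 463 463 457 456
 457 463 464 462 457 459 463 465]
235 [477 468 421 320 209 175 177 179 168 220 349 446 466 462 466 466 461 459
 460 467 469 462 459 461 464 465]
236 [480 475 445 357 223 175 179 176 170 228 352 441 453 452 454 452 454 452
 457 465 470 466 462 463 463 464]
237 [476 476 456 375 232 173 180 179 178 230 323 393 407 388 380 381 388 388
 395 430 465 465 453 450 450 451]
238 [508 508 499 434 289 187 177 175 176 218 276 316 329 300 293 301 311 293
 325 415 502 503 481 476 475 475]
239 [576 580 588 541 389 227 182 183 179 219 252 268 272 267 274 269 275 253
 307 462 587 605 596 589 590 599]
240 [520 517 530 500 380 233 201 200 187 220 251 254 256 269 282 264 265 260
 296 392 493 513 512 510 516 569]
241 [359 340 348 336 274 200 191 193 184 222 252 252 255 274 283 266 269 268
 272 256 285 297 295 295
[... 294 characters left out ...]
66 166 167 163
 164 164 163 164 164 153 191 361]
245 [230 176 178 179 174 174 173 173 167 166 164 165 164 164 164 162 161 161
 160 161 161 160 162 158 179 332]
246 [244 172 173 172 172 170 168 168 161 164 166 166 166 163 165 164 165 161
 161 162 162 158 157 155 166 305]
247 [266 189 205 222 223 222 222 222 219 220 216 199 174 161 166 166 163 166
 164 187 210 216 216 216 236 341]
248 [384 357 382 409 415 413 414 416 413 416 405 338 219 167 163 166 163 162
 189 288 383 417 415 419 448 510]
249 [597 596 607 621 621 624 622 625 626 626 610 509 301 175 166 166 165 163
 219 396 559 628 635 632 644 663]
[543.28467407 100.78422225  50.59247545] [275.75393619 246.50338208] [275.90874316 241.69934547]
```

>>> {"fn": "move_arm", "kwargs": {
  "moves": [0,-0.014,0,0,0,-0.014,0,0,0,0,0,0]
}}

```text
t: 6.85
eef_pos: [538.9, 100.7, 50.5]
tcp_rot: [-3.141, 0.0, 1.599]
ft_force: [0.2, 0.5, 0.2]
opening: 0.009
grip_force: 0.0
```

>>> {"fn": "move_arm", "kwargs": {
  "moves": [0,-0.014,0,0,0,-0.014,0,0,0,0,0,0]
}}

```text
t: 7.22
eef_pos: [534.7, 100.5, 50.4]
tcp_rot: [-3.141, 0.0, 1.599]
ft_force: [-0.5, -0.4, -0.6]
opening: 0.009
grip_force: 0.0
```

Run:
```python
from h import *
im=viewer.read_camera('side');cv2.imwrite('pics/raw_c5.png',im[:,:,::-1])
s=im.astype(int).sum(2)
for v in (235,237,239,240,241): print(v,s[v,266:296])
crop('c5.png','c5.png',(255,215,310,256),12)
p=monitor.state()['eef_pos'];print(p,proj('side',p+[0,0,19]))
```

```text
235 [457 458 463 471 474 472 470 471 480 471 397 255 174 171 175 168 179 267
 387 454 464 461 463 469 470 461 459 460 464 464]
237 [464 465 469 475 478 473 466 466 471 463 403 282 187 170 176 167 187 269
 344 380 389 385 394 427 464 462 449 448 451 451]
239 [593 590 589 580 575 578 598 621 627 628 603 506 326 197 180 178 198 248
 274 270 275 251 309 462 586 605 596 590 591 598]
240 [665 664 631 562 520 516 535 553 561 558 548 467 312 210 198 191 210 260
 283 266 264 259 296 392 491 516 513 510 515 567]
241 [683 681 620 469 359 341 345 356 356 359 350 308 233 209 221 207 223 266
 280 266 270 269 270 259 283 298 298 294 317 438]
[534.80849777 100.53809797  50.49001841] [279.39809142 241.70304959]
```

View pics/c5.png

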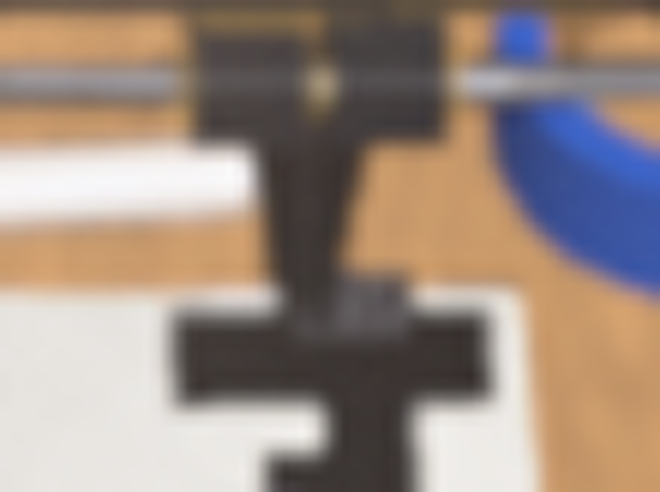

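The finger draws over the ribbed tab top, so the tip is still above the tab. I'll back off and lower further by feel.

>>> {"fn": "move_arm", "kwargs": {
  "moves": [0,0.08,0,0,0,0.08,0,0,0,0,0.03,0,0,0,0.02,0,0,0,0,0]
}}

```text
t: 7.9
eef_pos: [558.3, 101.2, 42.5]
tcp_rot: [-3.141, 0.0, 1.599]
ft_force: [-0.0, -0.3, 0.5]
opening: 0.005
grip_force: 0.0
```

>>> {"fn": "move_arm", "kwargs": {
  "moves": [0,0,0.013,0,0,0,0.013,0]
}}

```text
t: 8.15
eef_pos: [558.8, 101.2, 39.0]
tcp_rot: [3.141, 0.0, 1.599]
ft_force: [-0.6, -0.7, 0.0]
opening: 0.005
grip_force: 0.0
```

Run:
```python
from h import *
im=viewer.read_camera('side');s=im.astype(int).sum(2)
p=monitor.state()['eef_pos'];q=proj('side',p+[0,0,19]);print(p,q,monitor.state()['ft_force'])
u=int(q[0])
for v in range(236,256): print(v,s[v,u-5:u+8])
```

```text
[558.7044092  101.21708578  38.81029731] [269.5102067  244.72730558] [-0.49566877  0.57385664 -0.13742393]
236 [458 416 315 208 173 181 180 174 174 237 374 464 474]
237 [462 440 352 224 173 180 180 171 185 270 393 460 469]
238 [492 479 397 244 173 180 181 172 206 338 465 516 521]
239 [588 574 484 298 182 178 181 174 245 441 590 628 630]
240 [661 652 560 356 205 175 180 171 232 404 534 560 559]
241 [677 676 602 417 244 182 179 169 188 269 340 354 355]
242 [682 679 653 522 335 203 179 172 171 184 195 198 196]
243 [683 684 676 583 382 219 175 174 172 172 172 169 171]
244 [684 685 680 609 425 249 182 172 175 174 172 171 169]
245 [686 686 685 658 536 353 210 171 174 172 169 171 171]
246 [686 690 690 684 619 442 240 166 169 168 166 167 166]
247 [688 689 691 689 644 472 263 189 201 220 222 219 219]
248 [688 691 692 688 653 518 382 355 381 409 414 413 415]
249 [689 690 693 690 674 633 597 594 608 620 623 624 625]
250 [689 690 691 690 689 684 686 690 693 691 692 693 694]
251 [689 689 690 692 689 692 694 696 697 697 696 695 693]
252 [688 690 691 691 689 690 695 696 698 697 697 693 658]
253 [689 689 690 690 691 689 692 695 697 698 699 690 605]
254 [689 689 692 692 691 691 691 693 694 697 701 694 590]
255 [689 690 692 693 694 693 691 691 690 690 693 686 579]
```

>>> {"fn": "move_arm", "kwargs": {
  "moves": [0,-0.05,0,0,0,-0.05,0,0,0,-0.02,0,0,0,-0.01,0,0,0,0,0,0]
}}

```text
t: 8.82
eef_pos: [539.7, 100.7, 39.3]
tcp_rot: [3.141, 0.0, 1.599]
ft_force: [3.1, 0.2, 0.5]
opening: -0.001
grip_force: 1.6
```

>>> {"fn": "move_arm", "kwargs": {
  "moves": [0,-0.014,0,0,0,-0.014,0,0,0,0,0,0]
}}

```text
t: 9.2
eef_pos: [534.9, 100.6, 39.2]
tcp_rot: [-3.141, 0.0, 1.599]
ft_force: [3.5, -0.2, 1.6]
opening: 0.004
grip_force: 1.5
```

Contact: the latch spring shows in the force reading. I'll push on toward the stop.

>>> {"fn": "move_arm", "kwargs": {
  "moves": [0,-0.013,0,0,0,-0.013,0,0,0,0,0,0]
}}

```text
t: 9.57
eef_pos: [531.1, 100.4, 39.1]
tcp_rot: [3.142, 0.0, 1.599]
ft_force: [3.3, -1.0, 2.2]
opening: 0.004
grip_force: 1.7
```

Run:
```python
from h import *
s=monitor.state();print(s['t'],s['eef_pos'],s['ft_force'])
snap('side','c6.png',(215,150,335,300),4)
```

```text
9.575 [531.14651634 100.40642513  39.09111861] [ 3.29774226 -1.00359338  2.218461  ]
```

View pics/c6.png

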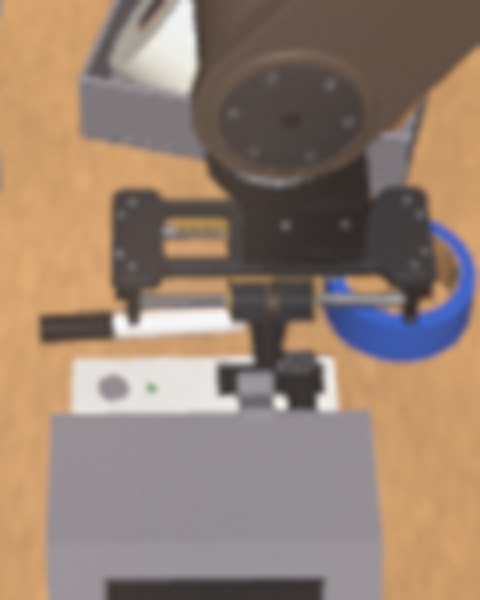

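The cover is swinging up: the grey keeper is freed and the cover face already tilts back. I'll back off and touch the ledge (z=60) with the shut tips to calibrate the tip height.

>>> {"fn": "move_arm", "kwargs": {
  "moves": [0,0.15,0,0,0,0.15,0,0,0,0,0.02,0,0,0,0.01,0]
}}

```text
t: 10.12
eef_pos: [574.6, 101.7, 33.8]
tcp_rot: [-3.139, 0.0, 1.6]
ft_force: [-0.1, -1.0, -0.3]
opening: 0.004
grip_force: 0.0
```

>>> {"fn": "move_arm", "kwargs": {
  "moves": [0,0,0.014,0,0,0,0.014,0]
}}

```text
t: 10.38
eef_pos: [575.7, 101.7, 30.3]
tcp_rot: [-3.141, 0.0, 1.599]
ft_force: [0.1, -0.0, -0.1]
opening: 0.001
grip_force: 0.0
```

>>> {"fn": "move_arm", "kwargs": {
  "moves": [0,0,0.01,0,0,0,0.01,0]
}}

```text
t: 10.62
eef_pos: [576.2, 101.7, 27.4]
tcp_rot: [3.142, 0.0, 1.599]
ft_force: [-3.1, 0.1, 19.8]
opening: 0.003
grip_force: 10.1
```

Contact came at a reported z of about 28 on the 60 mm ledge, so the true tip is 32 mm above the reported TCP. I'll use that offset from here.

```bash
python3 plan.py 576,101.7,140,91.6,3 576,-224,140,76.2,7
```

```text
t 10.62 at [576.2 101.7  27.4] [180.    0.   91.6] F [-3.1  0.1 19.8] open 0.3
576,101.7,140,91.6,3 max 0.25 
 [0.0, 0.0, -0.25, 0.0, 0.0, -0.001, -0.25, 0.0, 0.0, 0.0, -0.251, 0.0]
576,-224,140,76.2,7 max 0.31 
 [-0.31, -0.009, 0.0, 0.025, -0.31, 0.003, 0.0, 0.024, -0.31, 0.015, 0.0, 0.025, -0.309, 0.027, 0.0, 0.024, -0.308, 0.039, 0.0, 0.025, -0.306, 0.051, 0.0, 0.024, -0.304, 0.062, 0.0, 0.025]
```

>>> {"fn": "move_arm", "kwargs": {
  "moves": [0,0,-0.25,0,0,0,-0.25,0,0,0,-0.25,0]
}}

```text
t: 11.0
eef_pos: [576.1, 101.7, 141.0]
tcp_rot: [-3.141, 0.0, 1.599]
ft_force: [-0.4, -0.9, -0.9]
opening: 0.002
grip_force: 0.0
```

>>> {"fn": "move_arm", "kwargs": {
  "moves": [-0.31,-0.009,0,0.025,-0.31,0.003,0,0.024,-0.31,0.015,0,0.025,-0.309,0.027,0,0.024,-0.308,0.039,0,0.025,-0.306,0.051,0,0.024,-0.304,0.062,0,0.025,0,0,0,0],
  "claw": 95
}}

```text
t: 12.0
eef_pos: [575.8, -226.7, 139.5]
tcp_rot: [3.141, 0.0, 1.326]
ft_force: [0.7, 0.4, -0.9]
opening: 0.789
grip_force: 0.0
```

Run:
```python
from h import *
t=viewer.read_camera('top')[:,:,::-1];s=viewer.read_camera('side')[:,:,::-1]
cv2.imwrite('pics/raw_t7.png',t);cv2.imwrite('pics/raw_s7.png',s)
A=cv2.resize(t[165:235,140:240],(800,560),interpolation=2)[:,:400+0]
L=cv2.resize(t[170:230,150:225],(450,360),interpolation=2)
R=cv2.resize(s[100:220,225:342],(350,360),interpolation=2)
cv2.imwrite('pics/c7.png',np.hstack([L,R]))
st=monitor.state();print(st['t'],st['eef_pos'],st['opening'])
```

```text
12.1 [ 575.82357491 -223.88192486  139.62363118] 0.8718782446176343
```

View pics/c7.png

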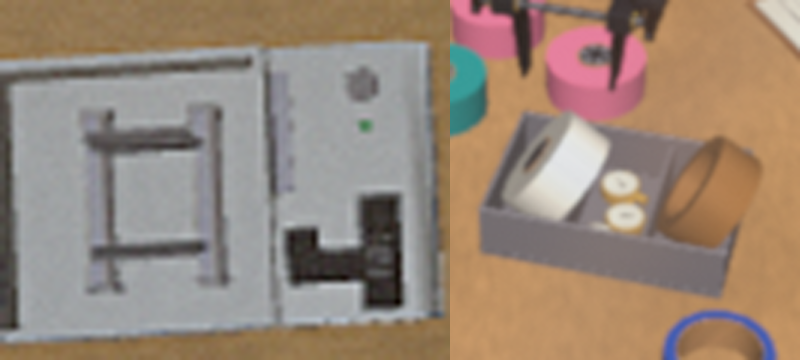

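The left panel shows the bay open, with rollers at columns ~97 and ~210 and guides at rows ~140 and ~248. The right panel shows the open fingertips at (525,75) and (615,88) above the tray, with the white roll leaning.

Run:
```python
from h import *
P=lambda u,v,z:atz('top',150+u/6,170+v/6,z).round(1)
print('rollers',P(97,196,24),P(211,194,24),'mid',P(154,195,24),'guides',P(145,139,69),P(149,248,69))
print('bay front wall',P(262,50,78),P(275,320,78))
d=np.array([-.971,.239,0])
for z in (140,171): 
  for s in (-1,1): 
    q=proj('side',np.array([575.8,-223.9,z])+s*45*d);print(z,((q-[225,100])*2.99+[450,0]).round())
P2=lambda p:((proj('side',p)-[225,100])*2.99+[450,0]).round()
c=np.array([589.5,-227,64]);up=np.array([0,0,1.]);
# tilted corners: top of -X-face / +X-face
r=.515*d+.857*up; a=-.857*d+.515*up
print('hub',P2(c+23*a),'top+X',P2(c+55*r+23*a),'top-X',P2(c+55*r-23*a))
```

```text
rollers [564.1 268.3  24. ] [563.6 201.4  24. ] mid [563.8 234.9  24. ] guides [593.5 232.2  69. ] [531.2 230.5  69. ]
bay front wall [642.1 163.4  78. ] [488.3 158.2  78. ]
140 [523.  96.]
140 [615. 112.]
171 [522.  70.]
171 [616.  85.]
hub [535. 150.] top+X [563. 117.] top-X [603. 143.]
```

Tip and roll projections agree with the picture to about 2 px. The seat is at about (563, 232.5). I'll descend on the roll.

>>> {"fn": "move_arm", "kwargs": {
  "moves": [0,0,0.2,0,0,0,0.2,0,0,0,0.12,0,0,0,0.07,0]
}}

```text
t: 12.6
eef_pos: [576.2, -223.2, 50.8]
tcp_rot: [-3.141, -0.0, 1.33]
ft_force: [-0.1, 0.2, 0.4]
opening: 0.999
grip_force: 0.0
```

>>> {"fn": "move_arm", "kwargs": {
  "moves": [0,0,0.05,0,0,0,0.04,0,0,0,0,0]
}}

```text
t: 12.98
eef_pos: [576.1, -224.0, 37.9]
tcp_rot: [-3.142, 0.0, 1.329]
ft_force: [-0.5, -0.0, -0.4]
opening: 0.996
grip_force: 0.0
```

>>> {"fn": "move_arm", "kwargs": {
  "moves": [0,0,0,0,0,0,0,0,0,0,0,0,0,0,0,0],
  "claw": 40
}}

```text
t: 13.48
eef_pos: [577.1, -224.5, 38.9]
tcp_rot: [3.139, 0.001, 1.329]
ft_force: [0.2, -0.0, 7.3]
opening: 0.726
grip_force: 26.7
```

>>> {"fn": "move_arm", "kwargs": {
  "moves": [0,0,0,0,0,0,0,0,0,0,0,0]
}}

```text
t: 13.85
eef_pos: [577.1, -224.5, 38.9]
tcp_rot: [3.139, 0.001, 1.329]
ft_force: [0.2, -0.7, 6.7]
opening: 0.725
grip_force: 26.7
```

The roll is held at 69 mm, still aslant. I'll lift slightly so that it can turn free of the walls.

>>> {"fn": "move_arm", "kwargs": {
  "moves": [0,0,-0.03,0,0,0,-0.03,0,0,0,-0.03,0,0,0,0,0]
}}

```text
t: 14.35
eef_pos: [576.3, -224.0, 51.8]
tcp_rot: [3.141, 0.0, 1.329]
ft_force: [2.9, 0.1, 4.9]
opening: 0.583
grip_force: 27.6
```

Run:
```python
from h import *
snap('side','raw_x.png')
s=monitor.state();print(s['eef_pos'],s['opening']*95,s['ft_force'],s['moment'])
im=cv2.imread('pics/raw_raw_x.png')[130:185,225:300].astype(int)
w=((im.min(2)>150)).astype(int)
for r in w[::2]: print(''.join('#' if x else '.' for x in r))
```

```text
[ 576.28326173 -224.02516652   51.73430042] 55.453380713728386 [ 3.05790204 -0.28079616  4.95901818] [-0.07572681 -0.49235181 -0.0584267 ]
...........................................................................
...........................................................................
...........................................................................
....................................##.....................................
..................................########.................................
.................................##############............................
.................................###############...........................
................................#################..........................
...............................##################..........................
..............................###################..........................
.............................###################...........................
............................###################............................
...........................####################..
[... 466 characters left out ...]
................
.......................#################...............########............
...........................############.............############...........
.................................#####...............############..........
................................................###...##########...........
................................................#####......................
...........................................................................
...........................................................................
...........................................................................
...........................................................................
```

The opening fell to 55 mm, so the roll turned to about 15° while the pads slid up. More lifting with the grip kept should bring it upright.

>>> {"fn": "move_arm", "kwargs": {
  "moves": [0,0,-0.03,0,0,0,-0.02,0]
}}

```text
t: 14.65
eef_pos: [575.7, -223.8, 58.6]
tcp_rot: [-3.14, -0.0, 1.329]
ft_force: [3.6, -0.6, -4.8]
opening: 0.565
grip_force: 27.4
```

>>> {"fn": "move_arm", "kwargs": {
  "moves": [0,0,-0.02,0,0,0,0,0]
}}

```text
t: 14.9
eef_pos: [576.0, -224.0, 62.0]
tcp_rot: [-3.141, 0.0, 1.329]
ft_force: [2.4, -0.1, -1.6]
opening: 0.554
grip_force: 27.7
```

>>> {"fn": "move_arm", "kwargs": {
  "moves": [0,0,0.02,0,0,0,0.03,0,0,0,0.03,0,0,0,0,0]
}}

```text
t: 15.4
eef_pos: [579.5, -225.8, 52.7]
tcp_rot: [3.132, 0.002, 1.329]
ft_force: [6.7, -3.1, 17.2]
opening: 0.554
grip_force: 30.4
```

Run:
```python
from h import *
im=viewer.read_camera('side')[:,:,::-1];cv2.imwrite('pics/raw_s8.png',im)
s=monitor.state();print(s['t'],s['eef_pos'],s['opening']*95,s['ft_force'],s['moment'])
A=cv2.imread('pics/raw_s7.png')
cv2.imwrite('pics/c8.png',cv2.resize(im[105:200,215:325],(800,691))[:600])
```

```text
15.45 [ 579.49714726 -225.83125745   52.69273257] 52.42043728314842 [ 6.28545416 -3.74277488 16.68716607] [-0.71815282 -1.94283873  0.01238341]
```

View pics/c8.png

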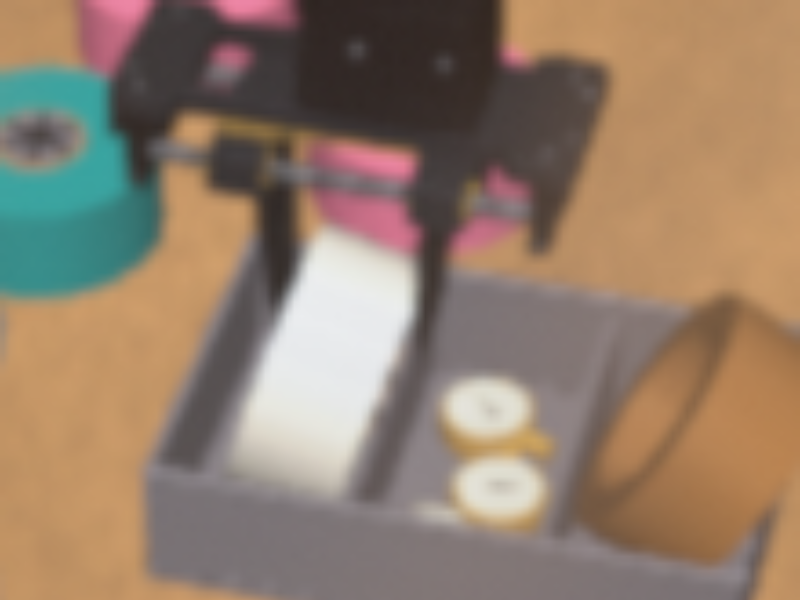

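The crop shows the roll at about 10–15° with its tread facing the camera, pads on both faces, tips at (285,305) and (425,345). Below 22.7° it falls upright on its own 46 mm base, so I'll open, let it settle, and regrip flat.

>>> {"fn": "move_arm", "kwargs": {
  "moves": [0,0,-0.02,0,0,0,0,0],
  "claw": 66
}}

```text
t: 15.7
eef_pos: [575.7, -223.8, 52.8]
tcp_rot: [-3.141, -0.0, 1.329]
ft_force: [0.2, -0.0, 1.6]
opening: 0.676
grip_force: 0.4
```

>>> {"fn": "move_arm", "kwargs": {
  "moves": [0,0,0,0,0,0,0,0]
}}

```text
t: 15.95
eef_pos: [575.8, -223.9, 52.5]
tcp_rot: [-3.141, -0.0, 1.329]
ft_force: [-0.7, 0.1, -0.2]
opening: 0.692
grip_force: 0.2
```

Run:
```python
from h import *
im=viewer.read_camera('side')[:,:,::-1];cv2.imwrite('pics/raw_s9.png',im)
for f in ('s7','s8','s9'):
    i=cv2.imread(f'pics/raw_{f}.png')[125:178,235:285].astype(int); w=(i.min(2)>140)
    print(f)
    for r in w[::3]: print(''.join('#' if x else '.' for x in r))
```

```text
s7
..................................................
..................................................
..................................................
..................................................
..................................................
.............................#######..............
............................###########...........
..........................#################.......
........................###################.......
......................#####################.......
....................#####################.........
..................######################.#########
...............#######################...#########
............#######################.........######
............#####################.................
................##############............########
.......................####................#######
......................................#####.......
s8
..................................................
..................................................
..................................................
.......................
[... 962 characters left out ...]
.........########....................
....................##################............
...................###################............
..................###################.............
.................###################..............
...............####################...............
..............###################.................
.............###################.........#########
............###################..........#########
...........###################..............######
...........##################.....................
..............##############..............########
......................####.................#######
.....................................#######......
```

```bash
cat > fit.py <<'E'
from h import *
from scipy.optimize import minimize
def fit(img,yawdeg=76.2,c0=(585,-227,60),t0=10):
    m=(img.astype(int).min(2)>125).astype(np.uint8)
    u0,v0=proj('side',c0).astype(int)
    box=np.zeros_like(m);box[v0-35:v0+30,u0-35:u0+35]=1
    n,l,st,ce=cv2.connectedComponentsWithStats(m*box)
    k=1+np.argmin([np.hypot(*(ce[i]-[u0,v0]))-.02*st[i,4] for i in range(1,n)])
    m=(l==k).astype(np.float32); m4=cv2.resize(m,None,fx=4,fy=4)
    d=np.array([-np.sin(np.radians(yawdeg)),np.cos(np.radians(yawdeg)),0]);e=np.array([-d[1],d[0],0]);up=np.array([0,0,1.])
    th=np.linspace(0,2*np.pi,60)
    def mask(q):
        s,la,z,t=q;t=np.radians(t);c=np.array(c0)+s*d+la*e;c[2]=z
        r=np.sin(t)*d+np.cos(t)*up;a=-np.cos(t)*d+np.sin(t)*up
        P=[proj('side',c+55*(np.cos(h)*r+np.sin(h)*e)+k*a) for h in th for k in(-23,23)]
        H=cv2.convexHull((np.array(P)*4+1.5).astype(np.float32)).astype(np.int32)
        o=np.zeros(m4.shape,np.float32);cv2.fillConvexPoly(o,H,1);return o,c
    f=lambda q:np.abs(mask(q)[0]-m4).sum()/16+0.3*(q[1]/3)**2
    best=min((minimize(f,[s,0,c0[2],t],method='Nelder-Mead',options=dict(initial_simplex=np.array([[s,0,c0[2],t],[s+8,0,c0[2],t],[s,5,c0[2],t],[s,0,c0[2]+6,t],[s,0,c0[2],t+8]]))) for s in(-5,5) for t in(0,t0)),key=lambda r:r.fun)
    return best.x.round(1),round(best.fun,1),int(m.sum()),mask(best.x)[1].round(1)
if __name__=='__main__':
    for f in('s7','s8','s9'): print(f,*fit(cv2.imread(f'pics/raw_{f}.png'),t0=25))
E
python3 fit.py
```

```text
Traceback (most recent call last):
  File "fit.py", line 22, in <module>
    for f in('s7','s8','s9'): print(f,*fit(cv2.imread(f'pics/raw_{f}.png'),t0=25))
                                       ~~~^^^^^^^^^^^^^^^^^^^^^^^^^^^^^^^^^^^^^^^
  File "fit.py", line 19, in fit
    best=min((minimize(f,[s,0,c0[2],t],method='Nelder-Mead',options=dict(initial_simplex=np.array([[s,0,c0[2],t],[s+8,0,c0[2],t],[s,5,c0[2],t],[s,0,c0[2]+6,t],[s,0,c0[2],t+8]]))) for s in(-5,5) for t in(0,t0)),key=lambda r:r.fun)
  File "fit.py", line 19, in <genexpr>
    best=min((minimize(f,[s,0,c0[2],t],method='Nelder-Mead',options=dict(initial_simplex=np.array([[s,0,c0[2],t],[s+8,0,c0[2],t],[s,5,c0[2],t],[s,0,c0[2]+6,t],[s,0,c0[2],t+8]]))) for s in(-5,5) for t in(0,t0)),key=lambda r:r.fun)
              ~~~~~~~~^^^^^^^^^^^^^^^^^^^^^^^^^^^^^^^^^^^^^^^^^^^^^^^^^^^^^^^^^^^^^^^^^^^^^^^^^^^^^^^^^^^^^^^^^^^^^^^^^^^^^^^^^^^^^^^^^^^^^^^^^^^^^^^^^^^^^^^^^^^^^^^^^^^^^^^^^^^^
  File "fit.py", line 18, in <lambda>
    f=lambda q:np.abs(mask(q)[0]-m4).sum()/16+0.3*(q[1]/3)**2
                      ~~~~^^^
  File "fit.py", line 15, in mask
    P=[proj('side',c+55*(np.cos(h)*r+np.sin(h)*e)+k*a) for h in th for k in(-23,23)]
       ~~~~^^^^^^^^^^^^^^^^^^^^^^^^^^^^^^^^^^^^^^^^^^^
  File "h.py", line 16, in proj
    i=viewer.camera_info(n);T=np.array(i['camera_from_world']);K=np.array(i['K'])
ValueError: time passes only in moves, steps and waits
```

```bash
sed -i 's/^def ray/_C={}\ndef info(n):\n    if n not in _C: _C[n]=viewer.camera_info(n)\n    return _C[n]\ndef ray/; s/i=viewer.camera_info(n)/i=info(n)/' h.py
python3 - <<'E'
s=open('fit.py').read()
s=s.replace("    def mask(q):","    L,R=[proj('side',np.array([*p,60])) for p in((657.5,-168.4),(428.9,-114.9))]\n    U,V=np.meshgrid(np.arange(m4.shape[1])/4,np.arange(m4.shape[0])/4)\n    ok=(V<np.interp(U,*zip(*sorted([tuple(L),tuple(R)])))-1)\n    def mask(q):")
s=s.replace("np.abs(mask(q)[0]-m4).sum()","(np.abs(mask(q)[0]-m4)*ok).sum()")
open('fit.py','w').write(s)
E
time python3 fit.py
```

```text
s7 [-2.2 -0.  57.6 37.5] 235.7 925 [ 587.2 -227.5   57.6]
s8 [-5.5  0.3 59.  11.3] 386.4 1101 [ 590.3 -228.6   59. ]
s9 [-6.8 -0.6 59.8 11.3] 383.1 1132 [ 591.7 -228.    59.8]
real	0m11.712s
user	0m12.205s
sys	0m0.124s
```

The fit puts the roll at about 11°, resting against the +X finger, because standing upright carries its centre toward the tray's end wall. I'll open, shift the gripper that way, and regrip.

>>> {"fn": "move_arm", "kwargs": {
  "moves": [0,0.03,0,0,0,0.05,0,0,0,0.05,0,0,0,0.05,0,0,0,0,0,0],
  "claw": 95
}}

```text
t: 16.62
eef_pos: [602.8, -230.6, 52.7]
tcp_rot: [3.141, 0.0, 1.329]
ft_force: [-0.3, 0.2, 0.6]
opening: 0.996
grip_force: 0.0
```

Run:
```python
from h import *
from fit import fit
im=viewer.read_camera('side')[:,:,::-1].copy();cv2.imwrite('pics/raw_s10.png',im)
print(*fit(im,c0=(595,-228,60),t0=20))
i=im[125:178,230:285].astype(int); w=(i.min(2)>140)
for r in w[::3]: print(''.join('#' if x else '.' for x in r))
s=monitor.state();print(s['t'],s['eef_pos'],s['opening']*95,s['ft_force'])
```

```text
[-8.1 -5.4 60.6 -5.1] 438.2 1187 [ 604.1 -224.7   60.6]
.......................................................
.......................................................
.......................................................
.......................................................
...................#########...........................
.................##################....................
...............###################.....................
..............###################......................
.............###################.......................
.............##################........................
............###################........................
............##################................#########
............#################.................#########
............#################....................######
............#################..........................
.............###############...................########
................................................#######
..........................................#######......
16.675 [ 602.41054451 -230.45359147   52.69368036] 94.79061441777166 [-0.59259233 -0.67306478 -0.34819249]
```

The roll is now upright, centre about (606, -228). I'll lower and grip.

>>> {"fn": "move_arm", "kwargs": {
  "moves": [0,0.02,0.06,0,0,0,0.06,0,0,0,0,0]
}}

```text
t: 17.05
eef_pos: [604.7, -231.0, 33.7]
tcp_rot: [-3.14, -0.0, 1.329]
ft_force: [-0.8, -0.0, 0.1]
opening: 1.001
grip_force: 0.0
```

>>> {"fn": "move_arm", "kwargs": {
  "moves": [0,0,0,0,0,0,0,0,0,0,0,0,0,0,0,0,0,0,0,0],
  "claw": 35
}}

```text
t: 17.68
eef_pos: [605.3, -231.2, 35.0]
tcp_rot: [3.142, 0.0, 1.329]
ft_force: [-2.8, 1.0, 2.2]
opening: 0.533
grip_force: 1.6
```

>>> {"fn": "move_arm", "kwargs": {
  "moves": [0,0,0,0,0,0,0,0]
}}

```text
t: 17.92
eef_pos: [605.1, -231.1, 34.9]
tcp_rot: [-3.141, 0.0, 1.329]
ft_force: [-1.6, 0.7, 2.1]
opening: 0.485
grip_force: 29.9
```

Opening is 46.1 mm with 30 N, a flat grip. The roll centre is 25 mm above the reported TCP. Lift and carry.

```bash
python3 plan.py 605,-231,140,76.2,4 563,228,140,91.6,10
```

```text
t 17.93 at [ 605.1 -231.1   34.9] [-180.     0.    76.2] F [-1.6  0.7  2.1] open 46.1
605,-231,140,76.2,4 max 0.18 
 [0.0, 0.0, -0.175, 0.0, 0.0, 0.0, -0.175, 0.0, 0.0, 0.0, -0.175, 0.0, 0.001, -0.001, -0.175, 0.0]
563,228,140,91.6,10 max 0.31 
 [0.29, -0.1, 0.0, -0.017, 0.293, -0.093, 0.0, -0.017, 0.295, -0.085, 0.0, -0.017, 0.298, -0.077, 0.0, -0.017, 0.299, -0.069, 0.0, -0.017, 0.301, -0.061, 0.0, -0.017, 0.303, -0.052, 0.0, -0.017, 0.304, -0.045, 0.0, -0.018, 0.305, -0.036, 0.0, -0.017, 0.307, -0.027, 0.0, -0.018]
```

>>> {"fn": "move_arm", "kwargs": {
  "moves": [0,0,-0.07,0,0,0,-0.2,0,0,0,-0.22,0,0,0,-0.21,0]
}}

```text
t: 18.42
eef_pos: [605.2, -231.1, 141.3]
tcp_rot: [3.141, 0.0, 1.329]
ft_force: [0.3, -0.4, -3.8]
opening: 0.486
grip_force: 30.0
```

>>> {"fn": "move_arm", "kwargs": {
  "moves": [0.19,-0.07,0,-0.017,0.293,-0.093,0,-0.017,0.295,-0.085,0,-0.017,0.298,-0.077,0,-0.017,0.299,-0.069,0,-0.017,0.301,-0.061,0,-0.017,0.303,-0.052,0,-0.017,0.304,-0.045,0,-0.018,0.305,-0.036,0,-0.017,0.2,-0.027,0,-0.018]
}}

```text
t: 19.68
eef_pos: [563.7, 198.2, 140.2]
tcp_rot: [3.141, -0.0, 1.601]
ft_force: [0.8, -0.7, -3.6]
opening: 0.481
grip_force: 30.0
```

```bash
python3 plan.py 563,228,140,91.6,4
python3 - <<'E'
from h import *
im=viewer.read_camera('top')[:,:,::-1].copy();cv2.imwrite('pics/raw_t11.png',im)
im=viewer.read_camera('side')[:,:,::-1].copy();cv2.imwrite('pics/raw_s11.png',im)
p=monitor.state()['eef_pos'];q=proj('side',p+[0,0,25]).astype(int);print(p,q,[proj('side',p+[0,y,25]) for y in(-55,55)])
i=im[q[1]-35:q[1]+50,q[0]-30:q[0]+30].astype(int); w=(i.min(2)>140)
for r in w[::3]: print(''.join('#' if x else '.' for x in r))
E
```

```text
t 19.68 at [563.7 198.2 140.2] [180.   -0.   91.8] F [ 0.8 -0.7 -3.6] open 45.7
563,228,140,91.6,4 max 0.05 
 [0.05, 0.0, 0.0, 0.0, 0.05, 0.0, 0.001, 0.001, 0.049, 0.001, 0.0, 0.0, 0.05, 0.0, 0.001, 0.001]
[563.45036113 198.82820374 140.1313086 ] [267 250] [array([267.70825996, 230.15700622]), array([267.11303905, 271.70859974])]
............................................................
............................................................
............................................................
............................................................
...........................############.....................
....................#######################...............##
....................######################..................
....................#######################.................
###############.....#######################.........########
################....#######################................#
################....#######################................#
#################...########################.............###
##################.#################
[... 300 characters left out ...]
#############################
############################################################
############################################################
############################################################
############################################################
###############.###########################...##############
##############...###########################################
##############...#######################..........##########
##############...###########################################
##############...###########################################
############################################################
############################################################
```

>>> {"fn": "move_arm", "kwargs": {
  "moves": [0.07,0,0,0,0.07,-0.003,0.05,0,0.06,0,0.1,0,0,0,0.12,0,0,0,0.1,0,0,0,0,0]
}}

```text
t: 20.52
eef_pos: [562.2, 225.8, 82.7]
tcp_rot: [-3.139, 0.001, 1.599]
ft_force: [-0.1, -0.7, -3.3]
opening: 0.483
grip_force: 30.0
```

>>> {"fn": "move_arm", "kwargs": {
  "moves": [0,0,0.06,0,0,0,0.05,0,0,0,0.04,0,0,0,0,0]
}}

```text
t: 21.02
eef_pos: [562.6, 226.1, 61.4]
tcp_rot: [-3.141, 0.0, 1.599]
ft_force: [-0.6, -0.2, -3.7]
opening: 0.485
grip_force: 30.0
```

>>> {"fn": "move_arm", "kwargs": {
  "moves": [0.015,0,0.03,0,0,0,0.02,0,0,0,0,0]
}}

```text
t: 21.4
eef_pos: [562.6, 228.4, 54.1]
tcp_rot: [-3.141, 0.0, 1.6]
ft_force: [-0.5, 0.6, -3.3]
opening: 0.478
grip_force: 30.0
```

>>> {"fn": "move_arm", "kwargs": {
  "moves": [0,0,0.014,0,0,0,0.014,0,0,0,0,0]
}}

```text
t: 21.78
eef_pos: [563.1, 228.7, 51.0]
tcp_rot: [3.14, -0.001, 1.599]
ft_force: [-2.2, 0.8, 3.6]
opening: 0.486
grip_force: 30.0
```

>>> {"fn": "move_arm", "kwargs": {
  "moves": [0,0,0.008,0,0,0,0,0]
}}

```text
t: 22.02
eef_pos: [563.1, 228.9, 50.8]
tcp_rot: [3.14, -0.001, 1.599]
ft_force: [-5.6, 2.1, 16.8]
opening: 0.484
grip_force: 30.0
```

Run:
```python
from h import *
s=monitor.state();print(s['eef_pos'],s['ft_force'],s['moment'])
im=viewer.read_camera('side')[:,:,::-1].copy();cv2.imwrite('pics/raw_s12.png',im)
im=viewer.read_camera('top')[:,:,::-1].copy();cv2.imwrite('pics/raw_t12.png',im)
```

```text
[563.07275996 228.87022813  50.79194514] [-5.61471974  2.0620965  16.8488413 ] [-0.04866957  1.1237125  -0.04988901]
```

Firm contact, with little force along the printer's length, so both rollers carry the roll. I'll ease off, then open.

>>> {"fn": "move_arm", "kwargs": {
  "moves": [0,0,-0.009,0,0,0,0,0]
}}

```text
t: 22.38
eef_pos: [563.0, 228.7, 50.9]
tcp_rot: [3.141, -0.0, 1.599]
ft_force: [-3.3, 3.3, 7.6]
opening: 0.482
grip_force: 30.0
```

>>> {"fn": "move_arm", "kwargs": {
  "moves": [0,0,0,0,0,0,0,0,0,0,0,0,0,0,0,0],
  "claw": 60
}}

```text
t: 22.88
eef_pos: [562.8, 228.3, 50.2]
tcp_rot: [-3.141, 0.0, 1.599]
ft_force: [-0.6, -0.3, -0.4]
opening: 0.629
grip_force: 0.0
```

>>> {"fn": "move_arm", "kwargs": {
  "moves": [0,0,0,0,0,0,0,0],
  "claw": 80
}}

```text
t: 23.12
eef_pos: [562.8, 228.4, 50.3]
tcp_rot: [3.142, 0.0, 1.599]
ft_force: [-0.4, 0.3, -0.1]
opening: 0.785
grip_force: 0.0
```

>>> {"fn": "move_arm", "kwargs": {
  "moves": [0,0,-0.06,0,0,0,-0.2,0,0,0,-0.35,0,0,0,-0.35,0,-0.2,0,-0.05,0,-0.35,0,0,0,-0.35,0,0,0,-0.35,0,0,0,-0.3,0,0,0,0,0,0,0]
}}

```text
t: 24.38
eef_pos: [569.4, -6.6, 202.5]
tcp_rot: [3.141, 0.0, 1.596]
ft_force: [0.2, 0.2, 0.2]
opening: 0.841
grip_force: 0.0
```

Run:
```python
from h import *
ts=cv2.cvtColor(viewer.read_camera('top'),cv2.COLOR_RGB2BGR);im=cv2.cvtColor(viewer.read_camera('side'),cv2.COLOR_RGB2BGR)
cv2.imwrite('pics/raw_t13.png',ts);cv2.imwrite('pics/raw_s13.png',im)
print(monitor.state()['t'],monitor.state()['eef_pos'])
P=lambda n,p:proj(n,p).round(1)
c=np.array([562.4,232.5,74])
for n,i in(('top',ts),('side',im)):
    pts=[P(n,c+[x,y,z]) for x in(-23,23) for y,z in((0,55),(-55,0),(55,0),(-39,39),(39,39))]
    print(n,'expected hull bbox',np.min(pts,0),np.max(pts,0),'top edges',P(n,c+[23,0,55]),P(n,c+[-23,0,55]))
    u,v=P(n,c+[0,0,40]).astype(int)
    g=i[v-28:v+28:2,u-30:u+30].astype(int).sum(2)
    for k,r in enumerate(g): print(v-28+2*k,''.join(' .:-=+*#%@'[min(9,x//77)] for x in r))
    print('col0',u-30)
# changes elsewhere
a=cv2.imread('pics/raw_top0.png').astype(int)
for nm,(u,v) in dict(marker=(238,188),mask=(247,236),pack=(298,235),jar=(274,146),spray=(192,149),gas=(227,141)).items():
    d=np.abs(a-ts)[v-12:v+13,u-12:u+13].sum(2);print(nm,d.mean().round(1),(d>120).sum())
```

```text
24.475 [569.34607299  -4.1235761  202.26098014]
top expected hull bbox [157.8 194.4] [190.1 209.3] top edges [171.  194.4] [171.1 208.3]
173 ============================================================
175 ============================================================
177 =============================================-====++========
179 :::---==========+++++++++******************+++++++=*+++*****
181 :-:--:-+*++++==++===-------------------:::---=====+*+=+*****
183 -==---=-:::-=====++++********************************-=++***
185 ----=-=-::=******+***********************************-=+++**
187 ===-:==-::-+*+****+*********************++++=+*******-=++++*
189 ---=-==-::-**+********+=+==:+***********++++-:+***+**--+++**
191 =----==-::-+*****+****+++===++++=========+++==*******--++++*
193 -==--==-:::+******+***+------::::-------::-+==*******=-+++**
195 --=--==-:::+****+*******************+++++======-+****=-+++**
197 --=-=-+=:::+***+********************++++=====---*****=:++=**
199 =-----+-:::+***+*******************+++++======--+****+:+++**
201 ---=--=-:::+***+*******************++++++=====--+
[... 2162 characters left out ...]
@@%%@@%#++++++==++###%%%%%%%
287 %%%%%%#****#*+===++*#%@@@%%@@%%@%@%%@@%#+========++*##%%%%%%
289 %%%%%%#**###*+===+**%%%%@%@%%%%%@@@@@@%#+++++++++***#%%%%%%%
291 %%%%%%#**####*===+**%%@@@@@@@@@@@@@@@@@%*++++++++***#%%%%%%%
293 ######*+++***+===++**##################*++++++++++++*******#
295 ##############################*##*#*##**++++++++++**********
297 ######################################**+++=++++++****#*****
299 #######################################*************#*******
301 #######################################**##*#***************
303 ####################################*#*#********************
col0 237
marker 129.7 288
mask 161.9 532
pack 12.0 0
jar 11.0 0
spray 10.8 0
gas 9.7 0
```

The top and side pixels match the expected seated outline: upright, between the guides, at height, with the cover open and the gripper clear. Handing in.

```bash
python3 -c "
from cell import order
print(order.job_done())"
```

```text
the job is handed in; nothing more can be done
None
```

The job is handed in at about 24.5 s: the cover is unlatched and open, the label roll stands upright in the bay on both rollers between the guides, and the gripper is open and clear; nothing else should have moved, though the arm hid the marker and masking tape in the last picture I compared.

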